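# Gauge the bore with a depth rod and set the cutter stop to the reading

## Robot

A 6-joint arm with a two-finger parallel gripper is mounted at the origin on the work surface. World frame = base frame: x ahead of the robot, y to its left, z up, the work surface at z = 0. Lengths are in m, angles in rad, forces in N, time in s.
With the tool pointing down it reaches from about 0.25 to 0.725 m from the base axis. Payload 4 kg.
Tool frame: the origin (TCP) lies midway between the tips of the shut fingers; the grasp point (between the pads) lies 19 mm behind it (bot.grip_point_offset is the distance from the TCP to the grasp point, in m); z points along the fingers, y is the line along which they close (so a half turn about z gives the same grasp; the last joint's range is limited). The gripper opens to 85 mm and grips with 20 to 120 N. Pads are 22 mm wide; open, the fingers measure 114 mm over their backs; the gripper's body (76 mm by 85 mm) begins 54 mm behind the grasp point. The pads swing forward as they close: fully open they stand 13 mm farther back than shut.
Start: joints at [1.258, 0.241, 0.005, 1.335, 0, 1.571], TCP at [0.154, 0.476, 0.231] pointing down, gripper open.
Joint ranges: [-2.72, 2.72], [-1.05, 1.87], [-1.09, 1.28], [-1.99, 2.15], [-1.42, 1.44], [-3.14, 3.14]. Speed limits (rad/s): [2.79, 2.79, 3.14, 3.14, 3.14, 3.14].

## Interface

Orientations are given as a unit quaternion [x, y, z, w].
In Python, from workcell import bot gives the robot as it stands.
- The arm moves only by the tool step_arm, never from a script. Its argument "targets" is text: rows parted by semicolons, each of 7 numbers parted by spaces: the opening, from -1 (shut) to 1 (fully open), so that 0 is half open, then the shift along the world's x, y, z normalised to -1 to 1, where 1 is 0.5 m, then the turn, a rotation vector about the world's x, y, z normalised to -1 to 1, where 1 is pi/4 rad. In form: gripper x y z wx wy wz; .... A call has 1 to 10 rows; each row is the pose to reach, as a shift and turn from the pose commanded when the call began; what a row does not reach only later rows make up. A row lasts 1/12 s, in which the tool goes at most 41.7 mm and 7.16 degrees, less where a joint would pass 70% of its speed; a pose out of reach is approached as far as the arm can. A call with a number of a shift or a turn outside -1 to 1 is refused whole. A call with a gripper value outside its range is refused whole. The fingers move at their own pace and stop on an object; the grip force is fixed at half the most. Time passes only in rows, so rows that repeat a pose let the fingers close. It gives the time, the measured TCP pose, the force, the opening and the grip force at its end, in the units of the state.
- bot.get_obs(): the state, without advancing time (a new reading comes with each control period).
- bot.camera(name): name is "scene" or "side" or "wrist"; returns the picture (480x640x3 uint8, red, green, blue); there is no depth.
- bot.camera_info(name): a dict with "vertical_fov" (degrees; the focal length in pixels is half the picture's height over the tangent of half this angle, whatever the lens; pixels are square), "cx", "cy" (the principal point, pixels), "D" ([k1, k2, p1, p2, k3] as OpenCV has them; the pictures are not rectified), "pose" (4x4, takes a point from camera to world coordinates). Camera axes: x right, y up, looking along -z (the intrinsics and any distortion apply to the point x, -y, -z); pixel columns grow to the right and rows downward; lengths in m; the calibration is good to about 2 mm. A picture is of the moment at which its call begins: read the wrist's pose just before it. camera_info takes no time and is no camera call; for the wrist camera it gives the pose at the moment of the call.
- bot.job_done(): hands the job in; it is judged then, once.
The state is a dict: "clock": time; "joint_pos": joint angles; "joint_vel": joint speeds; "tau": joint torques, N m; "eef_pos": TCP position; "tool_rot": TCP orientation; "ft_force": force on the tool from outside, world axes, zero at the start; "ft_torque": the same for the moment, N m; "grip_width": finger opening in m; "grasp_force": force on a finger pad.
Only numpy, scipy, OpenCV 4.12 (cv2) and the standard library are available. Lean on these libraries where they do the work, as an engineer would, in place of code of your own. Each camera call takes 0.05 s, during which the arm holds its last target. There are 200 camera calls.

## Task

Take the red-headed depth rod from its pale rest and slide it down the bore of the dark wooden length gauge, firmly but gently, until it bottoms, and leave it standing there. Then read how much of the rod (head included) stands out above the brass top of the gauge, and slide the blue stop of the cutter so that the gap between its face and the blade equals that length. Leave the jar, the tumbler and the phone where they are.

Things in the scene. Friction and masses are not known exactly. Their poses are not given: they have to be found in the camera images.
- gauge: Length gauge: fixed dark hardwood block 70 x 70 x 110 mm high with brass top, upright, origin at the centre of its underside. Round vertical blind bore, 16 mm wide with a 3 mm bevel, in the middle of its top. The bore's floor is a cork-faced steel pin, set anew each time somewhere 55 to 90 mm below the mouth: neither seen nor listed.
- bore (a point): Centre of the bore's mouth, level with the gauge's top. A sprung shoe in the bore wall, from about 20 mm below the mouth, drags on the rod with some 3 to 7 N: the rod does not drop by itself and has to be pushed all the way down; at the floor the resistance rises sharply, by about 8 N per mm. More than 25 N on the floor would spoil its setting.
- rod: Depth rod, loose, about 90 g, standing upright in its rest at the start: round aluminium shaft 14 mm thick and 100 mm long with bevelled tip and black rings every 10 mm, on it a brass collar 36 mm wide, 4 mm high, then a red cylindrical head 24 mm wide, 46 mm high; 150 mm long in all. Origin at the centre of the tip, z along the rod to the head.
- rod_head (a point): Centre of the red head, the place to grip, 127 mm above the tip and 23 mm below the top; the collar's upper face lies 23 mm below it.
- rod_top (a point): Centre of the top of the rod's head (150 mm above the tip). The exposed length, to be read with the rod bottomed, is the height of this point above the bore's mouth: 60 to 95 mm.
- rod_tip (a point): Centre of the lower end of the rod.
- rest: Fixed pale wooden rest 80 x 80 x 50 mm high with a green band, origin at the centre of its underside; the rod stands 40 mm deep in a loose 18 mm hole in the middle.
- cutter: Fixed bench cutter: dark steel bed 90 (x) x 240 (y) x 20 mm high, origin at the centre of its underside, turned about the vertical. An upright steel blade with brass back stands across it near its -y end, up to 58 mm above the bench; white marks every 10 mm on the bed from the blade on.
- blade_face (a point): On the cutter's bed, middle of the blade's face that looks at the stop; 85 mm to -y of the cutter's origin.
- stop (a joint): The cutter's sliding stop: gap in m between the blade's face and the stop's face (0 = touching, 0.115 = end of travel). It slides along the cutter's y axis, away from the blade (+y) as the value grows, with about 2.5 N of friction, and stays where it is left. It starts at 15 to 24 mm.
- stop_grip (a point): Point to grip on the stop: middle of its upright blue tab, 60 mm above the bench. The tab is 18 mm wide in the cutter's x, 26 mm in its y, and reaches from 36 to 80 mm above the bench, on an aluminium foot 50 x 26 mm; the face turned to the blade lies 13 mm to -y of this point.
- gum_jar: Bystander: amber jar with red cap, 60 mm wide, 85 mm high, loose; origin at the centre of its underside.
- tumbler: Bystander: glass tumbler, 68 mm wide at the rim, 80 mm high, loose; origin at the centre of its underside.
- phone: Bystander: black phone 75 x 150 x 9 mm, lying loose; origin at the centre of its underside.

How it is judged:
On the way, in this order (a step that is already met when the one before it is completed fails the run):
1. the rod is slid down the gauge's bore until its tip presses on the bore's floor (contact force between rod and seat_c0 above 1.5 N and horizontal distance between rod_tip and bore below 0.005 m and z of rod_tip in the frame of bore below -0.045 m), for 0.1 s.
2. with the rod still bottomed, the stop's gap is set to the rod's exposed length (contact force between rod and seat_c0 above 0.05 N and horizontal distance between rod_tip and bore below 0.005 m and z of rod_tip in the frame of bore below -0.045 m and ((z of rod_top in the frame of bore between 0.0555 and 0.0585 m and value of joint stop between 0.052 and 0.062 m) or (z of rod_top in the frame of bore between 0.0585 and 0.0615 m and value of joint stop between 0.055 and 0.065 m) or (z of rod_top in the frame of bore between 0.0615 and 0.0645 m and value of joint stop between 0.058 and 0.068 m) or (z of rod_top in the frame of bore between 0.0645 and 0.0675 m and value of joint stop between 0.061 and 0.071 m) or (z of rod_top in the frame of bore between 0.0675 and 0.0705 m and value of joint stop between 0.064 and 0.074 m) or (z of rod_top in the frame of bore between 0.0705 and 0.0735 m and value of joint stop between 0.067 and 0.077 m) or (z of rod_top in the frame of bore between 0.0735 and 0.0765 m and value of joint stop between 0.07 and 0.08 m) or (z of rod_top in the frame of bore between 0.0765 and 0.0795 m and value of joint stop between 0.073 and 0.083 m) or (z of rod_top in the frame of bore between 0.0795 and 0.0825 m and value of joint stop between 0.076 and 0.086 m) or (z of rod_top in the frame of bore between 0.0825 and 0.0855 m and value of joint stop between 0.079 and 0.089 m) or (z of rod_top in the frame of bore between 0.0855 and 0.0885 m and value of joint stop between 0.082 and 0.092 m) or (z of rod_top in the frame of bore between 0.0885 and 0.0915 m and value of joint stop between 0.085 and 0.095 m) or (z of rod_top in the frame of bore between 0.0915 and 0.0945 m and value of joint stop between 0.088 and 0.098 m) or (z of rod_top in the frame of bore between 0.0945 and 0.0975 m and value of joint stop between 0.091 and 0.101 m) or (z of rod_top in the frame of bore between 0.0975 and 0.1005 m and value of joint stop between 0.094 and 0.104 m) or (z of rod_top in the frame of bore between 0.1005 and 0.1035 m and value of joint stop between 0.097 and 0.107 m))), for 0.2 s.
At the end, for the whole second after the job is handed in: The rod stands released in the gauge's bore with its tip resting on the bore's floor, and the gap between the cutter's blade and stop equals the length of rod standing out above the gauge's top, within 3.5 mm; rod and stop are at rest (all of step 2 and linear speed of rod below 0.01 m/s and velocity of joint stop between -0.01 and 0.01 m/s); the robot touches nothing.
It fails at once if the rod presses on the bore's floor with more than 25 N (contact force between rod and seat_c0 above 25 N).
It fails at once if the jar, the tumbler or the phone is moved more than 20 mm (distance of any of gum_jar, tumbler, phone from where it was at the start of the episode above 0.02 m).
It also fails if it takes over 64 s, if anything falls off the work surface, if the arm or the gripper's body presses on something with over 40 N, if the wrist force passes 120 N, or if a joint passes its speed limit or range.

## Working session

There is one attempt and no reset: what is moved stays moved. The work goes in short steps, Python scripts to look and compute and a tool call to move; the robot and the scene stay as the last step left them, time stands still between calls to the robot, and variables do not carry over. Pictures are saved under pics/ and viewed, at most 10 in all, crops included, and the job is handed in when it is done.

Besides the shell and the picture viewer there is one more tool, called after "Emit:" as name(argument=value, ...) on one line, values as JSON. step_arm: Moves the arm, as the interface text tells. Scaled input: -1 to 1 covers 0.5 m each way for a shift and pi/4 rad each way for a turn. Its arguments: {"type":"object","properties":{"targets":{"type":"string"}},"required":["targets"]}

```bash
mkdir -p pics; cat > h.py <<'E'
import numpy as np, cv2
from workcell import bot
def K(i):
    f=240/np.tan(np.radians(i['vertical_fov'])/2)
    return np.array([[f,0,i['cx']],[0,f,i['cy']],[0,0,1.]])
def ray(i,uv):
    p=cv2.undistortPoints(np.array([[uv]],float),K(i),np.array(i['D'],float))[0,0]
    P=np.array(i['pose']); d=P[:3,:3]@np.array([p[0],-p[1],-1]); return P[:3,3],d/np.linalg.norm(d)
def onz(i,uv,z):
    o,d=ray(i,uv); return o+d*(z-o[2])/d[2]
def proj(i,X):
    P=np.array(i['pose']); c=P[:3,:3].T@(np.array(X,float)-P[:3,3]); c=c*[1,-1,-1]
    return cv2.projectPoints(c.reshape(1,1,3),np.zeros(3),np.zeros(3),K(i),np.array(i['D'],float))[0][0,0]
def tri(i1,u1,i2,u2):
    o1,d1=ray(i1,u1);o2,d2=ray(i2,u2)
    s=np.linalg.lstsq(np.c_[d1,-d2],o2-o1,rcond=None)[0]
    a,b=o1+s[0]*d1,o2+s[1]*d2
    return (a+b)/2,np.linalg.norm(a-b)
def shot(n,name):
    i=bot.camera_info(n); im=bot.camera(n); cv2.imwrite(f'pics/{name}.png',cv2.cvtColor(im,cv2.COLOR_RGB2BGR)); return i,im
E
python3 - <<'E'
from h import *
for n in ['scene','side','wrist']:
    i,im=shot(n,n+'0'); print(n,i['vertical_fov'],i['cx'],i['cy'],i['D'],np.round(i['pose'],3).tolist())
o=bot.get_obs(); print(o)
E
```

```text
scene 57.06148898944242 324.9439757888688 236.6327014188792 [-0.08569422  0.          0.          0.          0.        ] [[0.504, -0.488, 0.713, 1.25], [0.864, 0.292, -0.411, -0.393], [-0.007, 0.823, 0.569, 0.669], [0.0, 0.0, 0.0, 1.0]]
side 44.82986635922907 323.3296047591334 247.85827292827645 [0.04297928 0.         0.         0.         0.        ] [[0.872, 0.242, -0.426, 0.047], [-0.49, 0.445, -0.749, -0.936], [0.008, 0.862, 0.507, 0.741], [0.0, 0.0, 0.0, 1.0]]
wrist 70.96789149562625 322.9725730113107 241.49981368004458 [-0.03024229  0.          0.          0.          0.        ] [[0.309, -0.915, -0.259, 0.088], [0.951, 0.296, 0.087, 0.497], [-0.002, -0.273, 0.962, 0.374], [0.0, 0.0, 0.0, 1.0]]
{'clock': 0.15, 'joint_pos': array([ 1.25797679e+00,  2.41250410e-01,  4.07231312e-03,  1.33523012e+00,
       -3.46886901e-06,  1.57078652e+00]), 'joint_vel': array([-0.00091661, -0.00499907,  0.00298683,  0.00077475, -0.00132516,
       -0.00065474]), 'tau': array([-1.64320431e-05, -3.72634435e+01,  2.52638966e+01,  1.23538959e-02,
       -5.76961156e-05,  1.25164723e-05]), 'eef_pos': array([0.15372682, 0.47528479, 0.23062699]), 'tool_rot': array([ 1.55767916e-01,  9.87793352e-01, -7.96374696e-04, -1.23834705e-04]), 'ft_force': array([ 0.10447333, -0.92031287, -0.36560755]), 'ft_torque': array([ 0.01712831, -0.03276462,  0.00612874]), 'grasp_force': 0.0, 'grip_width': 0.08546030736811511}
```

View pics/scene0.png

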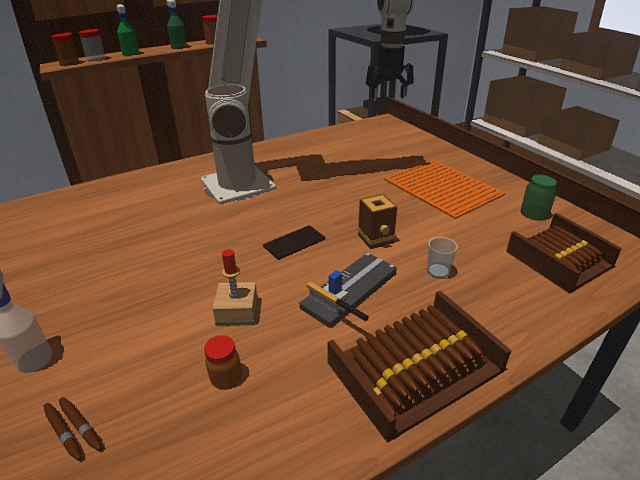

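View pics/side0.png

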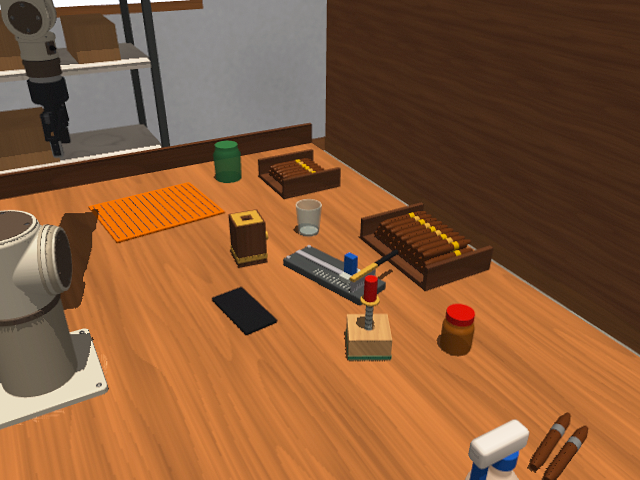

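The scene view shows the rod head at (229,262), the gauge top at (378,203), the blue tab at (335,282), the jar at (222,362) and the tumbler at (441,257). The side view shows the head at (371,288), the gauge at (247,218) and the tab at (351,264). Next I'll measure these by colour mask.

```bash
cat >> h.py <<'E'
def blob(im,kind,box):
    x0,y0,x1,y1=box; h=cv2.cvtColor(im,cv2.COLOR_RGB2HSV)
    H,S,V=[h[...,k].astype(int) for k in range(3)]
    m={'red':((H<6)|(H>174))&(S>190)&(V>60),'blue':(H>105)&(H<130)&(S>150)&(V>40),'brass':(H>17)&(H<32)&(S>120)&(V>90)}[kind].astype(np.uint8)
    w=np.zeros_like(m); w[y0:y1,x0:x1]=m[y0:y1,x0:x1]
    n,l,st,c=cv2.connectedComponentsWithStats(w); k=1+np.argmax(st[1:,4]); return (l==k).astype(np.uint8),c[k],st[k]
E
python3 - <<'E'
from h import *
I={n:bot.camera_info(n) for n in ['scene','side']}
im={n:cv2.cvtColor(cv2.imread(f'pics/{n}0.png'),cv2.COLOR_BGR2RGB) for n in I}
B={'head':('red',(215,240,245,280),(355,270,385,305)),'tab':('blue',(320,265,350,298),(338,248,362,278)),'gtop':('brass',(355,190,400,214),(225,205,270,228))}
for k,(c,a,b) in B.items():
    r=[blob(im[n],c,bx) for n,bx in zip(I,(a,b))]
    p,e=tri(I['scene'],r[0][1],I['side'],r[1][1]); print(k,[x[1].round(1).tolist()+x[2].tolist() for x in r],p.round(4),round(e,4))
for n,q,z in [('scene',(222,380),0),('scene',(441,272),0),('scene',(294,241),.009),('side',(457,345),0),('side',(308,230),0),('side',(244,310),.009)]:
    print(n,q,onz(I[n],q,z).round(3))
canv=np.hstack([cv2.resize(im['scene'][170:330,200:400],None,fx=2.4,fy=2.4)[:, :],])
def crop(n,x,y,w,h,s): return cv2.resize(im[n][y:y+h,x:x+w],None,fx=s,fy=s,interpolation=cv2.INTER_CUBIC)
c=np.hstack([crop('scene',290,180,130,150,3),crop('side',225,195,130,150,3)])
cv2.imwrite('pics/c1.png',c[...,::-1]); print(c.shape)
E
```

```text
head [[228.0, 260.4, 222, 249, 14, 25, 198], [370.2, 287.9, 364, 275, 14, 27, 312]] [ 0.5577 -0.2142  0.1392] 0.0022
tab [[333.3, 278.1, 329, 271, 12, 23, 84], [350.1, 263.5, 344, 253, 13, 22, 236]] [ 0.6355 -0.0193  0.0638] 0.0026
gtop [[377.6, 202.7, 362, 195, 33, 16, 255], [246.1, 217.7, 231, 210, 32, 16, 286]] [0.4866 0.2018 0.1104] 0.0027
scene (222, 380) [ 0.714 -0.304  0.   ]
scene (441, 272) [0.683 0.255 0.   ]
scene (294, 241) [0.399 0.005 0.009]
side (457, 345) [ 0.717 -0.292  0.   ]
side (308, 230) [0.68  0.261 0.   ]
side (244, 310) [0.391 0.002 0.009]
(450, 780, 3)
```

View pics/wrist0.png

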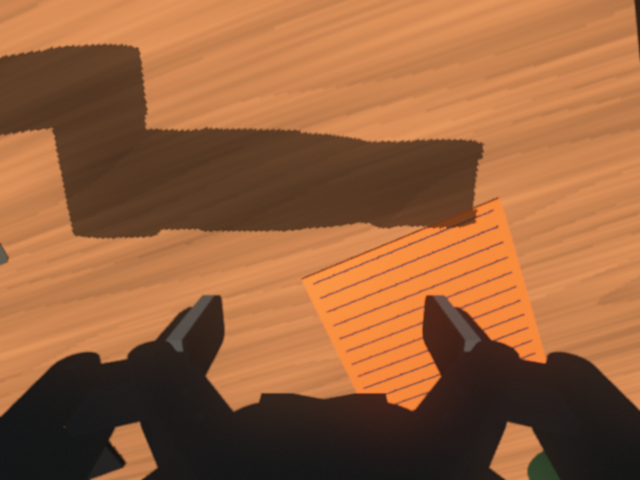

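View pics/c1.png

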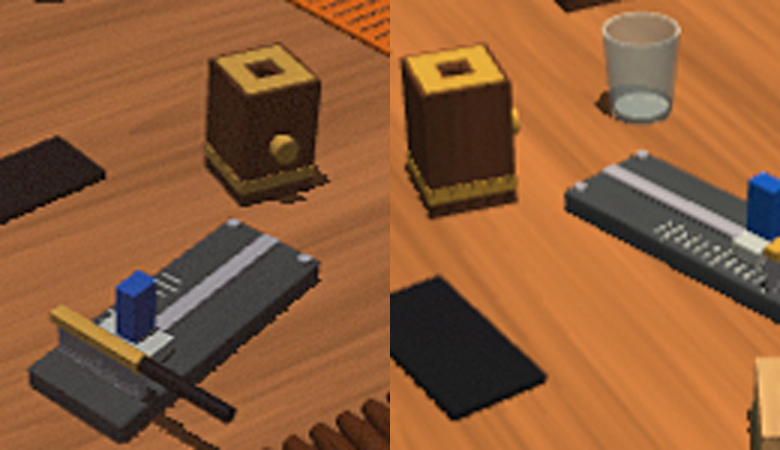

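The heights agree with what's listed: head 0.139 against 0.137 expected, gauge top 0.110. The rod is near (0.558,-0.214), the bore near (0.487,0.202) and the tab near (0.636,-0.019). Now I'll move above the rod.

Emit:
step_arm(targets="1 0.4 -0.6 0.04 0 0 0;1 0.4 -0.6 0.04 0 0 0;1 0.4 -0.6 0.04 0 0 0;1 0.4 -0.6 0.04 0 0 0;1 0.4 -0.6 0.04 0 0 0;1 0.4 -0.6 0.04 0 0 0;1 0.4 -0.6 0.04 0 0 0;1 0.4 -0.6 0.04 0 0 0;1 0.4 -0.6 0.04 0 0 0;1 0.4 -0.6 0.04 0 0 0")

```text
clock: 0.98
eef_pos: [0.3561, 0.172, 0.2515]
tool_rot: [0.159, 0.987, -0.001, 0.001]
ft_force: [0.5, 0.9, -0.7]
grip_width: 0.0855
grasp_force: 0.0
```

Emit:
step_arm(targets="1 0.4 -0.6 0.04 0 0 0;1 0.4 -0.6 0.04 0 0 0;1 0.4 -0.6 0.04 0 0 0;1 0.4 -0.6 0.04 0 0 0;1 0.4 -0.6 0.04 0 0 0;1 0.4 -0.6 0.04 0 0 0;1 0.4 -0.6 0.04 0 0 0;1 0.4 -0.6 0.04 0 0 0;1 0.4 -0.6 0.04 0 0 0;1 0.4 -0.6 0.04 0 0 0")

```text
clock: 1.82
eef_pos: [0.5562, -0.1282, 0.2697]
tool_rot: [0.158, 0.987, -0.001, 0.0]
ft_force: [-0.1, -0.3, 0.1]
grip_width: 0.0855
grasp_force: 0.0
```

```bash
python3 - <<'E'
from h import *
o=bot.get_obs();print(o['eef_pos'],o['joint_pos'])
i,im=shot('wrist','w1'); print(np.round(i['pose'],3).tolist(), proj(i,[.5577,-.2142,.16]),proj(i,[.6355,-.0193,.08]))
E
```

```text
[ 0.55617171 -0.1282191   0.26969817] [-2.25955854e-01  3.73608166e-01  2.88314672e-01  1.48535927e+00
 -1.17367132e-03  9.16037653e-02]
[[0.313, -0.914, -0.259, 0.49], [0.95, 0.301, 0.087, -0.106], [-0.002, -0.273, 0.962, 0.413], [0.0, 0.0, 0.0, 1.0]] [222.47948257 272.28389965] [446.08310366 256.20925023]
```

View pics/w1.png

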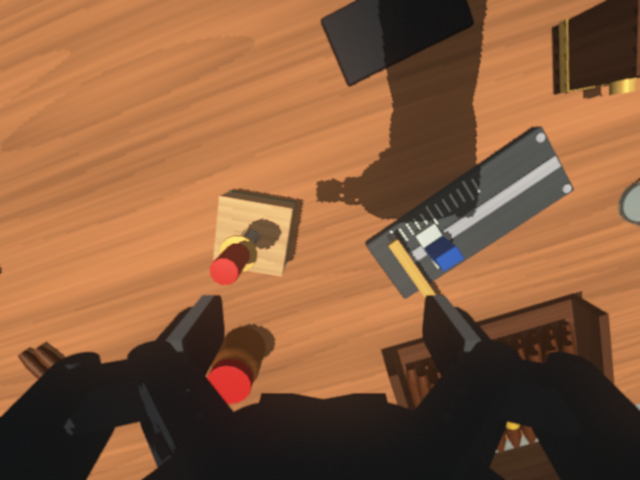

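The wrist view shows the rod top at (225,271), 3 px from the prediction, and the tab top at (449,258). The bed's edges run from (367,241) to (540,128), and the jar at (230,385) is clear. From these I'll work out the rod top and the cutter's yaw.

```bash
python3 - <<'E'
from h import *
i=bot.camera_info('wrist'); im=cv2.cvtColor(cv2.imread('pics/w1.png'),cv2.COLOR_BGR2RGB)
g=im.astype(int)
m=((g[...,0]>200)&(g[...,1]<80)&(g[...,2]<80)).astype(np.uint8); m[300:]=0
ys,xs=np.nonzero(m); (x0,x1,y0,y1)=(xs.min(),xs.max(),ys.min(),ys.max()); c=((x0+x1)/2,(y0+y1)/2)
print(c,len(xs),'rodtop',onz(i,c,.16), 'diam',np.linalg.norm(onz(i,(x0,c[1]),.16)-onz(i,(x1+1,c[1]),.16)))
a,b=onz(i,(367,241),.02),onz(i,(540,128),.02); d=b-a; print('edge',np.linalg.norm(d),np.degrees(np.arctan2(d[1],d[0])))
c2,d2=onz(i,(407,297),.02),onz(i,(574,189),.02); d=d2-c2; print('edge2',np.linalg.norm(d),np.degrees(np.arctan2(d[1],d[0])),np.linalg.norm(a-c2))
print('origin',(a+b+c2+d2)/4)
mb=((g[...,2]>100)&(g[...,2]>g[...,0]+60)).astype(np.uint8); ys,xs=np.nonzero(mb); print('tabtop',xs.mean(),ys.mean(),onz(i,(xs.mean(),ys.mean()),.08))
E
```

```text
(np.float64(224.0), np.float64(271.0)) 361 rodtop [ 0.5555398 -0.2100814  0.16     ] diam 0.02183102213621296
edge 0.23200603758956323 106.52623938212119
edge2 0.23464922519916007 107.89221900355217 0.09166576040788108
origin [0.61955402 0.03723749 0.02      ]
tabtop 449.05115089514067 258.0460358056266 [ 0.63659957 -0.01398636  0.08      ]
```

Emit:
step_arm(targets="1 0 -0.082 0 0 0 0;1 0 -0.166 0 0 0 0;1 0 -0.166 0 0 0 0;1 0 -0.166 0 0 0 0;1 0 -0.166 -0.06 0 0 0;1 0 -0.166 -0.12 0 0 0;1 0 -0.166 -0.18 0 0 0;1 0 -0.166 -0.24 0 0 0;1 0 -0.166 -0.3 0 0 0;1 0 -0.166 -0.3 0 0 0")

```text
clock: 2.7
eef_pos: [0.5492, -0.203, 0.1149]
tool_rot: [0.154, 0.988, 0.002, -0.006]
ft_force: [-0.8, -0.3, -1.5]
grip_width: 0.0854
grasp_force: 0.0
```

```bash
python3 - <<'E'
from h import *
o=bot.get_obs();print(o['eef_pos'],o['ft_force'])
i,im=shot('wrist','w2'); j,sc=shot('side','s2'); k,se=shot('scene','e2'); print(proj(i,[.5555,-.2105,.16]),proj(i,o['eef_pos']))
cv2.imwrite('pics/c2.png',np.hstack([cv2.resize(im,(400,300)),cv2.resize(sc[240:360,300:460],(400,300))])[...,::-1])
E
```

```text
[ 0.5491594  -0.20295198  0.11491829] [-0.81999098 -0.34967144 -1.45157461]
[307.97804229 378.53737994] [323.06055836 300.41542117]
```

View pics/c2.png

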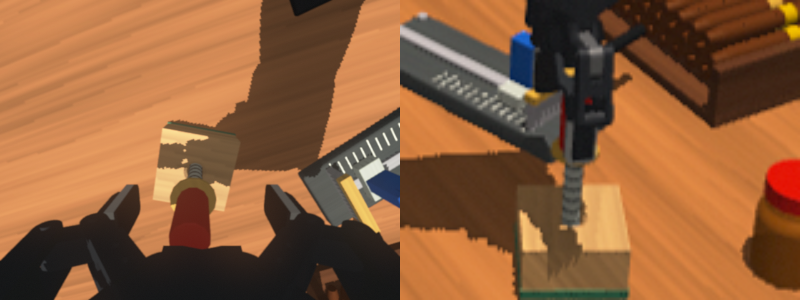

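The head stands between the open pads, a little left of centre. I'll let the arm settle before correcting.

Emit:
step_arm(targets="1 0 0 0 0 0 0;1 0 0 0 0 0 0;1 0 0 0 0 0 0")

```text
clock: 3.1
eef_pos: [0.5551, -0.2076, 0.1234]
tool_rot: [0.156, 0.988, -0.0, 0.002]
ft_force: [-0.0, 0.6, 0.2]
grip_width: 0.0854
grasp_force: 0.0
```

Emit:
step_arm(targets="1 0.003 -0.008 -0.004 0 0 0;1 0.003 -0.008 -0.004 0 0 0;0 0.003 -0.008 -0.004 0 0 0;-0.3 0.003 -0.008 -0.004 0 0 0;-1 0.003 -0.008 -0.004 0 0 0;-1 0.003 -0.008 -0.004 0 0 0;-1 0.003 -0.008 -0.004 0 0 0;-1 0.003 -0.008 -0.004 0 0 0;-1 0.003 -0.008 -0.004 0 0 0;-1 0.003 -0.008 -0.004 0 0 0")

```text
clock: 3.93
eef_pos: [0.5555, -0.2114, 0.1195]
tool_rot: [0.156, 0.988, -0.0, 0.0]
ft_force: [0.5, -0.1, 0.1]
grip_width: 0.0228
grasp_force: 58.7
```

Emit:
step_arm(targets="-1 0 0 0 0 0 0;-1 0 0 0 0 0 0;-1 0 0 0 0 0 0;-1 0 0 0 0 0 0")

```text
clock: 4.27
eef_pos: [0.5554, -0.2113, 0.1194]
tool_rot: [0.156, 0.988, -0.0, 0.0]
ft_force: [0.0, 0.1, 0.5]
grip_width: 0.0225
grasp_force: 58.7
```

Emit:
step_arm(targets="-1 0 0 0.04 0 0 0;-1 0 0 0.08 0 0 0;-1 0 0 0.13 0 0 0;-1 0 0 0.18 0 0 0;-1 0 0 0.23 0 0 0;-1 0 0 0.28 0 0 0;-1 0 0.05 0.3 0 0 0;-1 0 0.11 0.3 0 0 0;-1 0 0.18 0.3 0 0 0;-1 0 0.25 0.3 0 0 0")

```text
clock: 5.1
eef_pos: [0.5551, -0.0854, 0.2692]
tool_rot: [0.157, 0.988, 0.0, -0.0]
ft_force: [-0.2, 0.2, -0.4]
grip_width: 0.0229
grasp_force: 59.1
```

Emit:
step_arm(targets="-1 -0.02 0.07 0 0 0 0;-1 -0.04 0.14 0 0 0 0;-1 -0.06 0.21 0 0 0 0;-1 -0.08 0.28 0 0 0 0;-1 -0.1 0.35 0 0 0 0;-1 -0.12 0.42 0 0 0 0;-1 -0.13 0.48 0 0 0 0;-1 -0.137 0.52 0 0 0 0;-1 -0.137 0.546 0 0 0 0;-1 -0.137 0.546 0 0 0 0")

```text
clock: 5.93
eef_pos: [0.4865, 0.1891, 0.2689]
tool_rot: [0.154, 0.988, 0.0, -0.0]
ft_force: [0.4, -1.2, -0.8]
grip_width: 0.0221
grasp_force: 59.1
```

Emit:
step_arm(targets="-1 0 0.02 0 0 0 0;-1 0 0.03 0 0 0 0;-1 0 0.03 0 0 0 0;-1 0 0.03 0 0 0 0;-1 0 0.03 0 0 0 0")

```text
clock: 6.35
eef_pos: [0.4871, 0.201, 0.2693]
tool_rot: [0.156, 0.988, -0.0, -0.0]
ft_force: [-0.5, -0.1, -1.0]
grip_width: 0.0226
grasp_force: 59.1
```

```bash
python3 - <<'E'
from h import *
o=bot.get_obs();print(o['eef_pos'],o['ft_force'],o['grip_width'])
i,im=shot('scene','e3'); j,sd=shot('side','s3'); k,wr=shot('wrist','w3')
e=o['eef_pos']; print(proj(i,e-[0,0,.109]),proj(j,e-[0,0,.109]),proj(i,[.4866,.2018,.11]),proj(j,[.4866,.2018,.11]))
c=lambda m,x,y,w,h:cv2.resize(m[y:y+h,x:x+w],(400,600),interpolation=cv2.INTER_CUBIC)
cv2.imwrite('pics/c3.png',np.hstack([c(im,340,110,80,120),c(sd,205,125,80,120)])[...,::-1])
E
```

```text
[0.48708248 0.20096758 0.26926124] [-0.52199349 -0.08432531 -0.9539732 ] 0.022649036351430122
[378.87862767 184.75055328] [245.43553008 198.98997926] [377.82395504 202.35913156] [246.40374029 218.37342465]
```

View pics/c3.png

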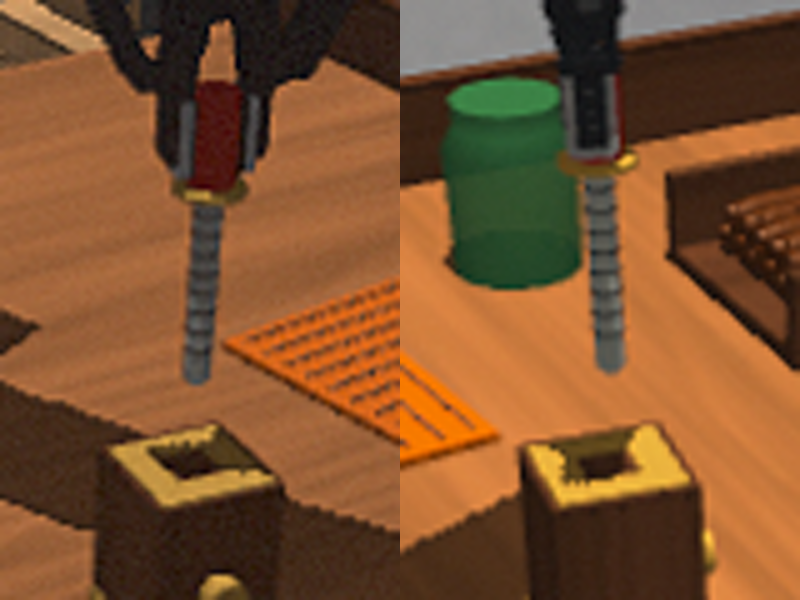

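The crops show the rod gripped above the gauge. Its tip is at scene (379.4,186) and side (247.2,199), and the gauge-top corner centre is at scene (378.2,203.2) and side (246.4,218). I'll get the tilt and offset by triangulating in the same two cameras.

```bash
python3 - <<'E'
from h import *
i,j=[bot.camera_info(n) for n in ('scene','side')]
f=lambda a:(340+a[0]/5,110+a[1]/5); g=lambda a:(205+(a[0]-400)/5,125+a[1]/5)
for n,a,b in [('tip',(197,378),(611,368)),('upper shaft',(207.5,225),(598,205)),('bore',(191,466),(607,465)),('collar',(207,194),(595,163))]:
    print(n,*tri(i,f(a),j,g(b)))
for n,a,b in [('tl',(108,448),(522,447)),('tr',(212,424),(660,425)),('r',(285,488),(700,487)),('b',(160,505),(545,503))]:
    print(n,onz(i,f(a),.11),onz(j,g(b),.11))
E
```

```text
tip [0.49109755 0.1997558  0.1604764 ] 0.0007319034649081286
upper shaft [0.49018302 0.20045368 0.24055154] 0.00029463662812899687
bore [0.48755328 0.20289014 0.10901482] 0.0024123382969667736
collar [0.49034563 0.19947359 0.25857774] 0.004400164763343992
tl [0.45423089 0.17459765 0.11      ] [0.45928475 0.23956503 0.11      ]
tr [0.46116323 0.23479438 0.11      ] [0.52582641 0.22992201 0.11      ]
r [0.53161208 0.22740559 0.11      ] [0.51640489 0.16291356 0.11      ]
b [0.51322614 0.16507396 0.11      ] [0.44791281 0.18224188 0.11      ]
```

```bash
python3 - <<'E'
from h import *
I=[bot.camera_info(n) for n in ('scene','side')]; U=[]
for n,b in (('scene0',(355,190,400,216)),('side0',(225,205,270,230))):
    im=cv2.cvtColor(cv2.imread(f'pics/{n}.png'),cv2.COLOR_BGR2RGB); m,c,_=blob(im,'brass',b)
    h=cv2.convexHull(np.argwhere(m)[:,::-1].astype(np.int32)); q=cv2.moments(h); u=(q['m10']/q['m00'],q['m01']/q['m00'])
    k=I[len(U)]; U.append(u); print(u,onz(k,u,.11),np.linalg.norm([onz(k,p,.11)-onz(k,u,.11) for p in h[:,0].astype(float)],axis=1).max())
print('bore',tri(I[0],U[0],I[1],U[1]))
print('tip per cam',onz(I[0],(379.4,185.6),.160),onz(I[1],(247.2,198.6),.160))
E
```

```text
(377.8588235294118, 202.63977591036414) [0.48777967 0.20105307 0.11      ] 0.0415891788941375
(246.1267175572519, 217.6620865139949) [0.48743348 0.2054336  0.11      ] 0.04340824062477777
bore (array([0.48671478, 0.20233742, 0.11037456]), np.float64(0.0023914904864812884))
tip per cam [0.49091397 0.19976577 0.16      ] [0.49163361 0.20147785 0.16      ]
```

Emit:
step_arm(targets="-1 -0.0075 0.005 0 0 0 0;-1 -0.0075 0.005 -0.03 0 0 0;-1 -0.0075 0.005 -0.06 0 0 0;-1 -0.0075 0.005 -0.084 0 0 0;-1 -0.0075 0.005 -0.084 0 0 0;-1 -0.0075 0.005 -0.084 0 0 0;-1 -0.0075 0.005 -0.084 0 0 0;-1 -0.0075 0.005 -0.084 0 0 0")

```text
clock: 7.17
eef_pos: [0.4837, 0.2045, 0.2285]
tool_rot: [0.156, 0.988, 0.001, 0.001]
ft_force: [0.5, 0.2, -0.7]
grip_width: 0.0229
grasp_force: 59.1
```

```bash
python3 - <<'E'
from h import *
o=bot.get_obs();print(o['eef_pos'],o['ft_force'],o['grip_width'])
k,wr=shot('wrist','w4'); i,im=shot('scene','e4'); j,sd=shot('side','s4')
q=o['eef_pos']-[0,0,.109]; u=proj(k,q); print(u,q,proj(k,[.4832,.2049,.11]))
c=lambda m,x,y,w,h:cv2.resize(m[y:y+h,x:x+w],(400,400),interpolation=cv2.INTER_CUBIC)
x,y=int(u[0])-75,int(u[1])-75; print(x,y)
cv2.imwrite('pics/c4.png',np.vstack([np.hstack([c(im,350,160,60,60),c(sd,215,175,60,60)]),np.hstack([c(wr,x,y,150,150)[:200]*0,c(wr,x,y,150,150)[:200]*0])])[:400,:,::-1])
cv2.imwrite('pics/c5.png',c(wr,x,y,150,150)[...,::-1])
a=cv2.imread('pics/c4.png'); b=cv2.resize(cv2.imread('pics/c5.png'),(266,266)); cv2.imwrite('pics/c4.png',np.hstack([cv2.resize(a,(532,266)),b]))
E
```

```text
[0.48366003 0.20449635 0.22845322] [ 0.53081882  0.22689344 -0.70807686] 0.02288866933028489
[322.90218927 238.37070059] [0.48366003 0.20449635 0.11945322] [323.19674989 234.57653341]
247 163
```

View pics/c4.png

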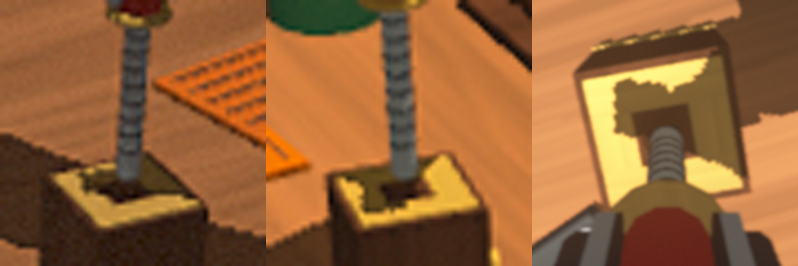

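The tip hangs about 9 mm over the mouth. In the wrist crop the hole centre is at (662,135), against the tip's expected landing point of (665,131), so it's about 2 mm off. I'll cross-check with the other two cameras.

```bash
python3 - <<'E'
from h import *
i,j,k=[bot.camera_info(n) for n in ('scene','side','wrist')]
s=266/60
a=(350+129/s,160+176.5/s); b=(215+(402-266)/s,175+175.5/s)
t,e=tri(i,a,j,b); print('tip',a,b,t,e)
for I,u,v in ((i,a,(377.86,202.64)),(j,b,(246.13,217.66))): print(onz(I,v,.11)-onz(I,u,.1185))
w=266/150; f=lambda p:(247+(p[0]-532)/w,163+p[1]/w)
print('wrist bore',onz(k,f((662.5,134.8)),.11),'tip',onz(k,f((665,138)),.1195))
E
```

```text
tip (379.09774436090225, 199.81203007518798) (245.6766917293233, 214.58646616541353) [0.48706    0.20521016 0.11745011] 0.0016053068694177153
[-0.00179879 -0.0018792  -0.0085    ]
[ 0.00080712  0.00051141 -0.0085    ]
wrist bore [0.48578756 0.2016759  0.11      ] tip [0.48502944 0.20314129 0.1195    ]
```

Emit:
step_arm(targets="-1 0 -0.0025 0 0 0 0;-1 0 -0.0025 -0.008 0 0 0;-1 0 -0.0025 -0.016 0 0 0;-1 0 -0.0025 -0.022 0 0 0;-1 0 -0.0025 -0.028 0 0 0;-1 0 -0.0025 -0.034 0 0 0;-1 0 -0.0025 -0.04 0 0 0;-1 0 -0.0025 -0.04 0 0 0")

```text
clock: 7.98
eef_pos: [0.4829, 0.203, 0.2065]
tool_rot: [0.156, 0.988, -0.0, -0.0]
ft_force: [0.8, 0.9, -0.5]
grip_width: 0.0225
grasp_force: 59.1
```

Emit:
step_arm(targets="-1 0 0 -0.006 0 0 0;-1 0 0 -0.012 0 0 0;-1 0 0 -0.018 0 0 0;-1 0 0 -0.024 0 0 0;-1 0 0 -0.03 0 0 0;-1 0 0 -0.036 0 0 0;-1 0 0 -0.042 0 0 0;-1 0 0 -0.048 0 0 0")

```text
clock: 8.65
eef_pos: [0.4831, 0.2034, 0.184]
tool_rot: [0.156, 0.988, 0.001, 0.0]
ft_force: [-1.2, 0.2, 5.3]
grip_width: 0.0225
grasp_force: 59.7
```

Emit:
step_arm(targets="-1 0 0 -0.005 0 0 0;-1 0 0 -0.01 0 0 0;-1 0 0 -0.015 0 0 0;-1 0 0 -0.02 0 0 0;-1 0 0 -0.025 0 0 0;-1 0 0 -0.03 0 0 0;-1 0 0 -0.03 0 0 0")

```text
clock: 9.23
eef_pos: [0.4829, 0.2031, 0.1674]
tool_rot: [0.156, 0.988, 0.0, -0.0]
ft_force: [-0.5, 2.3, 0.1]
grip_width: 0.0226
grasp_force: 59.0
```

Emit:
step_arm(targets="-1 0 0 -0.001 0 0 0;-1 0 0 -0.002 0 0 0;-1 0 0 -0.003 0 0 0;-1 0 0 -0.004 0 0 0;-1 0 0 -0.005 0 0 0;-1 0 0 -0.005 0 0 0")

```text
clock: 9.73
eef_pos: [0.483, 0.2031, 0.1658]
tool_rot: [0.156, 0.988, 0.0, -0.0]
ft_force: [-2.1, 1.0, 2.5]
grip_width: 0.0225
grasp_force: 59.2
```

Emit:
step_arm(targets="-1 0 0 -0.001 0 0 0;-1 0 0 -0.002 0 0 0;-1 0 0 -0.003 0 0 0;-1 0 0 -0.004 0 0 0;-1 0 0 -0.005 0 0 0;-1 0 0 -0.005 0 0 0")

```text
clock: 10.23
eef_pos: [0.4831, 0.203, 0.1631]
tool_rot: [0.156, 0.988, 0.0, -0.0]
ft_force: [-1.8, 1.8, 2.0]
grip_width: 0.0227
grasp_force: 59.3
```

Emit:
step_arm(targets="-1 0 0 -0.001 0 0 0;-1 0 0 -0.002 0 0 0;-1 0 0 -0.003 0 0 0;-1 0 0 -0.004 0 0 0;-1 0 0 -0.005 0 0 0;-1 0 0 -0.005 0 0 0")

```text
clock: 10.73
eef_pos: [0.4831, 0.203, 0.1606]
tool_rot: [0.156, 0.988, -0.0, -0.0]
ft_force: [-2.3, 2.5, 2.2]
grip_width: 0.0228
grasp_force: 59.3
```

Emit:
step_arm(targets="-1 0 0 -0.001 0 0 0;-1 0 0 -0.002 0 0 0;-1 0 0 -0.003 0 0 0;-1 0 0 -0.004 0 0 0;-1 0 0 -0.005 0 0 0;-1 0 0 -0.005 0 0 0")

```text
clock: 11.23
eef_pos: [0.483, 0.203, 0.1581]
tool_rot: [0.156, 0.988, -0.0, -0.0]
ft_force: [-2.3, 2.0, 3.2]
grip_width: 0.023
grasp_force: 59.4
```

Emit:
step_arm(targets="-1 0 0 -0.001 0 0 0;-1 0 0 -0.002 0 0 0;-1 0 0 -0.003 0 0 0;-1 0 0 -0.004 0 0 0;-1 0 0 -0.005 0 0 0;-1 0 0 -0.005 0 0 0")

```text
clock: 11.73
eef_pos: [0.483, 0.203, 0.1556]
tool_rot: [0.156, 0.988, -0.0, -0.0]
ft_force: [-1.9, 1.7, 3.2]
grip_width: 0.0227
grasp_force: 59.4
```

Emit:
step_arm(targets="-1 0 0 -0.001 0 0 0;-1 0 0 -0.002 0 0 0;-1 0 0 -0.003 0 0 0;-1 0 0 -0.004 0 0 0;-1 0 0 -0.005 0 0 0;-1 0 0 -0.005 0 0 0")

```text
clock: 12.23
eef_pos: [0.4831, 0.203, 0.1531]
tool_rot: [0.156, 0.988, -0.0, -0.0]
ft_force: [-2.5, 2.6, 3.4]
grip_width: 0.0229
grasp_force: 59.4
```

Emit:
step_arm(targets="-1 0 0 -0.001 0 0 0;-1 0 0 -0.002 0 0 0;-1 0 0 -0.003 0 0 0;-1 0 0 -0.004 0 0 0;-1 0 0 -0.005 0 0 0;-1 0 0 -0.005 0 0 0")

```text
clock: 12.73
eef_pos: [0.4832, 0.203, 0.1512]
tool_rot: [0.156, 0.988, 0.0, 0.0]
ft_force: [-3.5, 1.3, 6.6]
grip_width: 0.023
grasp_force: 59.7
```

Emit:
step_arm(targets="-1 0 0 -0.001 0 0 0;-1 0 0 -0.002 0 0 0;-1 0 0 -0.002 0 0 0;-1 0 0 -0.002 0 0 0")

```text
clock: 13.07
eef_pos: [0.4833, 0.203, 0.1507]
tool_rot: [0.156, 0.988, 0.0, 0.0]
ft_force: [-4.6, 1.2, 8.7]
grip_width: 0.0227
grasp_force: 60.1
```

Emit:
step_arm(targets="-1 0 0 -0.001 0 0 0;-1 0 0 -0.002 0 0 0;-1 0 0 -0.002 0 0 0;-1 0 0 -0.002 0 0 0")

```text
clock: 13.4
eef_pos: [0.4834, 0.203, 0.1502]
tool_rot: [0.156, 0.988, 0.0, 0.001]
ft_force: [-5.4, 0.7, 10.3]
grip_width: 0.0227
grasp_force: 60.5
```

Emit:
step_arm(targets="-1 0 0 -0.001 0 0 0;-1 0 0 -0.002 0 0 0;-1 0 0 -0.003 0 0 0;-1 0 0 -0.004 0 0 0;-1 0 0 -0.004 0 0 0;-1 0 0 -0.004 0 0 0")

```text
clock: 13.9
eef_pos: [0.4837, 0.203, 0.1494]
tool_rot: [0.156, 0.988, 0.001, 0.001]
ft_force: [-5.5, -0.3, 15.9]
grip_width: 0.0226
grasp_force: 61.1
```

The resistance is now rising at about 7 N/mm, so the rod is on the floor with roughly 12 N there. I'll ease off slightly, release and rise.

Emit:
step_arm(targets="-1 0 0 0.002 0 0 0;-1 0 0 0.003 0 0 0;1 0 0 0.003 0 0 0;1 0 0 0.003 0 0 0;1 0 0 0.003 0 0 0;1 0 0 0.003 0 0 0;1 0 0 0.003 0 0 0;1 0 0 0.003 0 0 0;1 0 0 0.003 0 0 0")

```text
clock: 14.65
eef_pos: [0.4831, 0.2029, 0.148]
tool_rot: [0.156, 0.988, -0.0, -0.0]
ft_force: [-0.5, 0.1, 0.1]
grip_width: 0.0852
grasp_force: 0.0
```

Emit:
step_arm(targets="1 0 0 0.03 0 0 0;1 0 0 0.07 0 0 0;1 0 0 0.12 0 0 0;1 0 0 0.18 0 0 0;1 0 0 0.24 0 0 0;1 0 0 0.24 0 -0.1 0;1 0.07 -0.06 0.24 0 0 -0.1;1 0.14 -0.12 0.24 0 0 -0.2;1 0.2 -0.18 0.24 0 0 -0.3;1 0.25 -0.25 0.24 0 0 -0.4")

```text
clock: 15.48
eef_pos: [0.6023, 0.0863, 0.2681]
tool_rot: [0.309, 0.951, 0.0, 0.0]
ft_force: [0.7, 1.2, 0.4]
grip_width: 0.0855
grasp_force: 0.0
```

Emit:
step_arm(targets="1 0.02 -0.07 0 0 0 -0.15;1 0.04 -0.14 0 0 0 -0.3;1 0.056 -0.186 0 0 0 -0.45;1 0.056 -0.186 0 0 0 -0.6;1 0.056 -0.186 0 0 0 -0.75;1 0.056 -0.186 0 0 0 -0.818;1 0.056 -0.186 0 0 0 -0.818;1 0.056 -0.186 0 0 0 -0.818;1 0.056 -0.186 0 0 0 -0.818")

```text
clock: 16.23
eef_pos: [0.6295, -0.0063, 0.2682]
tool_rot: [0.592, 0.806, -0.0, -0.0]
ft_force: [-1.5, -0.4, 0.2]
grip_width: 0.0852
grasp_force: 0.0
```

```bash
python3 - <<'E'
from h import *
o=bot.get_obs();print(o['eef_pos'],o['tool_rot'],o['joint_pos'])
k,wr=shot('wrist','w6'); i,im=shot('scene','e6'); j,sd=shot('side','s6')
print(k['pose'],proj(k,[.637,-.016,.08]))
c=lambda m,x,y,w,h:cv2.resize(m[y:y+h,x:x+w],(w*4,h*4),interpolation=cv2.INTER_CUBIC)
cv2.imwrite('pics/c6.png',np.hstack([cv2.resize(wr,(440,330))[:320],c(im,355,150,45,80),c(sd,225,160,45,80)])[...,::-1])
E
```

```text
[ 0.62952179 -0.00628918  0.26822701] [ 5.92328669e-01  8.05696434e-01 -5.13368120e-05 -3.07185574e-05] [-9.96721282e-03  5.03735605e-01  4.84325913e-01  1.55149648e+00
 -4.74300337e-05  1.25792487e+00]
[[ 9.54812551e-01 -2.85809084e-01 -8.15239797e-02  6.08660511e-01]
 [ 2.97208274e-01  9.18635108e-01  2.60339741e-01  5.96714842e-02]
 [ 4.83327219e-04 -2.72805253e-01  9.62069156e-01  4.11667179e-01]
 [ 0.00000000e+00  0.00000000e+00  0.00000000e+00  1.00000000e+00]] [327.3235102  228.80115491]
```

View pics/c6.png

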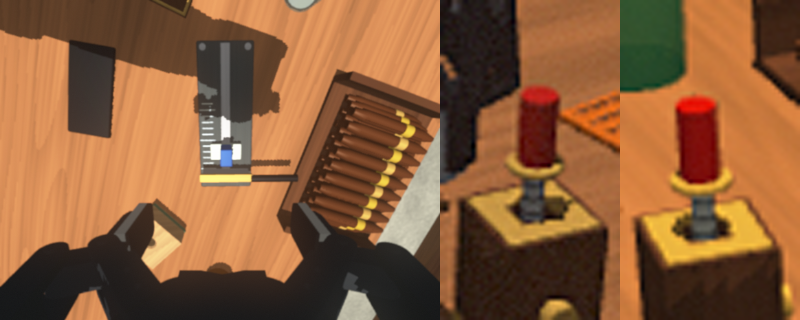

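The wrist view shows the bed nearly straight up in the picture, with the tab at (227,157), the blade back at (226,179), and the box and handle clear of the fingers. In the crops the rod stands released in the bore, its top at scene (538,93) and side (697,104). Next come the exposed length, the tab and the bed corners.

```bash
python3 - <<'E'
from h import *
i,j,k=[bot.camera_info(n) for n in ('scene','side','wrist')]
print('rodtop',tri(i,(379.5,173.25),j,(244.25,186.0)),'collar',tri(i,(355+94.5/4,150+167/4),j,(225+81/4,160+182/4)))
for I,u in ((i,(379.5,173.25)),(j,(244.25,186.0))):
    v=[abs(proj(I,[.4872,.2025,z])[1]-u[1]) for z in np.arange(.17,.21,.0005)]; print('z from row',.17+.0005*np.argmin(v))
wr=cv2.cvtColor(cv2.imread('pics/w6.png'),cv2.COLOR_BGR2RGB); c=wr[40:300,270:400]
big=cv2.resize(c,None,fx=2.3,fy=2.3,interpolation=cv2.INTER_CUBIC); cv2.imwrite('pics/c7.png',big[...,::-1])
g=wr.astype(int); mb=((g[...,2]>90)&(g[...,2]>g[...,0]+50)).astype(np.uint8); n,l,st,ce=cv2.connectedComponentsWithStats(mb); print(st[1:].tolist())
E
```

```text
rodtop (array([0.48663583, 0.20110187, 0.19201945]), np.float64(0.0014550361993301076)) collar (array([0.48668974, 0.20248379, 0.14167276]), np.float64(0.0028280141547269676))
z from row 0.191
z from row 0.192
[[320, 217, 18, 26, 419]]
```

View pics/c7.png

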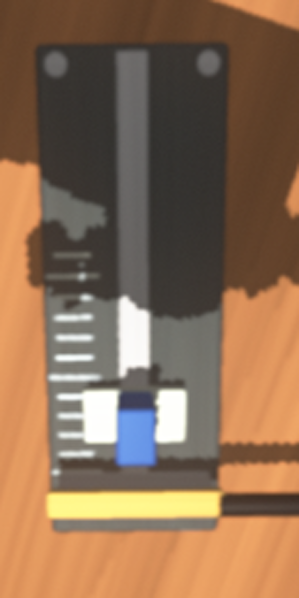

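```bash
python3 - <<'E'
from h import *
k=bot.camera_info('wrist'); f=lambda x,y:(270+x/2.3,40+y/2.3)
a,b=onz(k,f(38,44),.02),onz(k,f(228,44),.02); a2,b2=onz(k,f(54,530),.02),onz(k,f(217,530),.02)
d=(a+b-a2-b2)[:2]/2; L=np.linalg.norm(d); d/=L; print('len',L,np.degrees(np.arctan2(d[1],d[0])),'w',np.linalg.norm(a-b),np.linalg.norm(a2-b2))
org=(a+b+a2+b2)[:2]/4; far=(a+b)[:2]/2; bl=far-d*.205; print('org',org,'blade from far end',bl,'from near',(a2+b2)[:2]/2+d*.035)
s=lambda x,y,z:(onz(k,f(x,y),z)[:2]-bl)@d
print('marks50,100',s(75,378,.02),s(75,275,.02)); print('foot front',s(100,443,.036),'back',s(100,390,.036),'tab front',s(136,465,.08),'tab back',s(136,409,.08))
print('tab centre',onz(k,f(136,437),.08))
E
```

```text
len 0.23774216464738032 107.80101956973473 w 0.08734239331768802 0.08792266052059887
org [0.62366806 0.03350037] blade from far end [ 0.64999872 -0.04850503] from near [ 0.64930847 -0.04635529]
marks50,100 0.050180583871531424 0.10139278119373477
foot front 0.01992405859032936 back 0.04679162928335863 tab front 0.02087535944068364 tab back 0.04631225552142609
tab centre [ 0.63917077 -0.01656451  0.08      ]
```

Emit:
step_arm(targets="1 0.005 -0.003 -0.05 0 0 0;1 0.005 -0.003 -0.1 0 0 0;1 0.005 -0.003 -0.15 0 0 0;1 0.005 -0.003 -0.2 0 0 0;1 0.005 -0.003 -0.24 0 0 0;1 0.005 -0.003 -0.24 0 0 0;1 0.005 -0.003 -0.24 0 0 0;1 0.005 -0.003 -0.24 0 0 0;1 0.005 -0.003 -0.24 0 0 0;1 0.005 -0.003 -0.24 0 0 0")

```text
clock: 17.22
eef_pos: [0.6333, -0.0079, 0.1504]
tool_rot: [0.593, 0.805, 0.001, 0.002]
ft_force: [0.8, -0.4, 1.9]
grip_width: 0.0856
grasp_force: 0.0
```

```bash
python3 - <<'E'
from h import *
o=bot.get_obs();print(o['eef_pos'],o['tool_rot'],o['clock'])
k,wr=shot('wrist','w8'); print(proj(k,[.639,-.0165,.08]))
g=wr.astype(int); mb=((g[...,2]>90)&(g[...,2]>g[...,0]+50)).astype(np.uint8); n,l,st,ce=cv2.connectedComponentsWithStats(mb); print(st[1:].tolist())
q=st[1:][np.argmax(st[1:,4])]; u=(q[0]+q[2]/2,q[1]+q[3]/2); print(u,onz(k,u,.08))
E
```

```text
[ 0.63330615 -0.00789485  0.15043824] [0.59288224 0.80528698 0.00109313 0.00153037] 17.2167
[327.1679976  267.61316824]
[[314, 249, 26, 37, 893]]
(np.float64(327.0), np.float64(267.5)) [ 0.63886724 -0.01645583  0.08      ]
```

Emit:
step_arm(targets="1 0.011 -0.017 0 0 0 0;1 0.011 -0.017 0 0 0 0;1 0.011 -0.017 -0.04 0 0 0;1 0.011 -0.017 -0.08 0 0 0;1 0.011 -0.017 -0.12 0 0 0;1 0.011 -0.017 -0.16 0 0 0;1 0.011 -0.017 -0.19 0 0 0;1 0.011 -0.017 -0.208 0 0 0;1 0.011 -0.017 -0.208 0 0 0;1 0.011 -0.017 -0.208 0 0 0")

```text
clock: 18.1
eef_pos: [0.6376, -0.0166, 0.0443]
tool_rot: [0.593, 0.805, -0.0, -0.0]
ft_force: [0.9, 0.3, -0.3]
grip_width: 0.0853
grasp_force: 0.0
```

Emit:
step_arm(targets="1 0 0 0 0 0 0;1 0 0 0 0 0 0")

```text
clock: 18.27
eef_pos: [0.6388, -0.0165, 0.0459]
tool_rot: [0.593, 0.805, 0.001, 0.001]
ft_force: [0.5, 0.4, -0.0]
grip_width: 0.0854
grasp_force: 0.0
```

Emit:
step_arm(targets="0 0 0 0 0 0 0;-0.4 0 0 0 0 0 0;-1 0 0 0 0 0 0;-1 0 0 0 0 0 0;-1 0 0 0 0 0 0;-1 0 0 0 0 0 0;-1 0 0 0 0 0 0;-1 0 0 0 0 0 0;-1 0 0 0 0 0 0;-1 0 0 0 0 0 0")

```text
clock: 19.1
eef_pos: [0.6386, -0.0161, 0.0447]
tool_rot: [0.593, 0.805, 0.001, 0.001]
ft_force: [5.0, 1.3, -0.7]
grip_width: 0.0173
grasp_force: 61.7
```

Emit:
step_arm(targets="-1 -0.005 0.014 0 0 0 0;-1 -0.01 0.03 0 0 0 0;-1 -0.015 0.046 0 0 0 0;-1 -0.02 0.062 0 0 0 0;-1 -0.025 0.078 0 0 0 0;-1 -0.03 0.094 0 0 0 0;-1 -0.034 0.108 0 0 0 0;-1 -0.0366 0.116 0 0 0 0;-1 -0.0366 0.116 0 0 0 0;-1 -0.0366 0.116 0 0 0 0")

```text
clock: 19.93
eef_pos: [0.6197, 0.0424, 0.0446]
tool_rot: [0.593, 0.805, 0.001, -0.0]
ft_force: [3.8, 3.0, 0.7]
grip_width: 0.0175
grasp_force: 61.8
```

Emit:
step_arm(targets="-1 0 0 0 0 0 0;-1 0 0 0 0 0 0;-1 0 0 0 0 0 0")

```text
clock: 20.18
eef_pos: [0.6196, 0.0424, 0.0446]
tool_rot: [0.593, 0.805, 0.001, -0.0]
ft_force: [5.0, 3.9, 1.0]
grip_width: 0.0171
grasp_force: 61.9
```

Emit:
step_arm(targets="1 0 0 0 0 0 0;1 0 0 0 0 0 0;1 0 0 0 0 0 0;1 0 0 0 0 0 0;1 0 0 0 0 0 0;1 0 0 0 0 0 0;1 0 0 0.03 0 0 0;1 0 0 0.08 0 0 0;1 0 0 0.14 0 0 0;1 0 0 0.2 0 0 0")

```text
clock: 21.02
eef_pos: [0.6184, 0.0414, 0.1446]
tool_rot: [0.593, 0.805, -0.001, -0.001]
ft_force: [0.5, -0.4, -0.1]
grip_width: 0.0851
grasp_force: 0.0
```

Emit:
step_arm(targets="1 0 0 0.06 0 0 0;1 0 0 0.12 0 0 0;1 0 -0.05 0.2 0 0 0;1 0 -0.1 0.24 0 0 0;1 0 -0.1 0.24 0 0 0;1 0 -0.1 0.24 0 0 0;1 0 -0.1 0.24 0 0 0;1 0 -0.1 0.24 0 0 0")

```text
clock: 21.68
eef_pos: [0.6183, -0.0079, 0.2625]
tool_rot: [0.593, 0.805, -0.001, -0.001]
ft_force: [0.7, -0.4, -0.6]
grip_width: 0.0854
grasp_force: 0.0
```

```bash
python3 - <<'E'
from h import *
o=bot.get_obs();print(o['eef_pos'],o['ft_force'],o['clock'])
k,wr=shot('wrist','w9'); i,im=shot('scene','e9')
g=wr.astype(int); mb=((g[...,2]>90)&(g[...,2]>g[...,0]+50)).astype(np.uint8); n,l,st,ce=cv2.connectedComponentsWithStats(mb)
q=st[1:][np.argmax(st[1:,4])]; u=(q[0]+q[2]/2,q[1]+q[3]/2); p=onz(k,u,.08); d=np.array([-.3007,.9537]); print(q,p,'gap',(p[:2]-[.6497,-.0475])@d-.013,'moved',(p[:2]-[.639,-.0165])@d)
pb=proj(k,[.625,.02,.02]); x,y=max(0,int(pb[0])-150),max(0,int(pb[1])-150); print(x,y)
r=cv2.resize(im[140:340,270:420],(375,500)); w=cv2.resize(wr[y:y+300,x:x+250],(417,500)); cv2.imwrite('pics/c9.png',np.hstack([r,w])[...,::-1])
E
```

```text
[ 0.61833493 -0.00785753  0.26246432] [ 0.73724967 -0.40199129 -0.62402487] 21.6833Traceback (most recent call last):
  File "<stdin>", line 5, in <module>
    return _wrapfunc(a, 'argmax', axis=axis, out=out, **kwds)
    return bound(*args, **kwds)
ValueError: attempt to get argmax of an empty sequence
```

All ten views are used, and the tab is now in shadow, so I'll check it with a hue mask instead.

```bash
python3 - <<'E'
from h import *
k,i,j=[bot.camera_info(n) for n in ('wrist','scene','side')]; sd=shot('side','s9')[1]
rd=lambda n:cv2.cvtColor(cv2.imread(f'pics/{n}.png'),cv2.COLOR_BGR2RGB)
wr,im=rd('w9'),rd('e9'); d=np.array([-.3007,.9537])
g=wr.astype(int); mb=((g[...,2]>g[...,0]*1.6)&(g[...,2]>g[...,1]*1.3)&(g[...,2]>25)).astype(np.uint8)
n,l,st,ce=cv2.connectedComponentsWithStats(mb); q=st[1+np.argmax(st[1:,4])]; print(q,proj(k,[.6206,.042,.08]))
cx=q[0]+q[2]//2; print('col B',wr[q[1]-2:q[1]+q[3]+2,cx,2].tolist())
s=lambda u,z:(onz(k,u,z)[:2]-[.6497,-.0475])@d
print('top front edge gap',s((cx,q[1]+q[3]),.08))
print('red',[blob(m,'red',b)[2].tolist() for m,b in ((im,(365,160,395,205)),(sd,(232,175,258,215)),(rd('e6'),(365,160,395,205)),(rd('s6'),(232,175,258,215)))])
for m,b in ((im,(300,240,400,300)),(sd,(300,220,362,280))):
    print('blue',blob(m,'blue',b)[1:])
a=blob(im,'blue',(300,240,400,300))[1];b=blob(sd,'blue',(300,220,362,280))[1]; p,e=tri(i,a,j,b); print(p,e,'moved vs start',(p[:2]-[.6355,-.0193])@d)
E
```

```text
[332 157  17  26 425] [341.41259111 170.96425217]
col B [91, 87, 90, 93, 96, 96, 96, 96, 96, 95, 95, 95, 95, 96, 96, 95, 96, 96, 96, 95, 94, 95, 95, 96, 95, 95, 95, 94, 113, 178]
top front edge gap 0.08275062668700357
red [[375, 172, 10, 20, 158], [239, 184, 10, 22, 190], [375, 172, 10, 20, 162], [239, 184, 11, 22, 191]]
blue (array([348.66666667, 264.26666667]), array([348, 260,   3,  10,  15], dtype=int32))
blue (array([329.5520362, 253.9638009]), array([324, 244,  12,  21, 221], dtype=int32))
[0.6141615  0.03347919 0.06599856] 0.0014135627662350877 moved vs start 0.05675199836598733
```

```bash
python3 -c "
from workcell import bot
print(bot.job_done())"
```

```text
the job is handed in; nothing more can be done
None
```

I handed the job in: the rod stands released on the bore floor with about 81 mm showing, and the cutter gap measures about 82 mm. The hand-in returned no verdict, so I don't know how it was judged.

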